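# Peel the top component tray off the clinging stack and show it over the light pad

### The job

First loosen the stack with a short burst of antistatic spray: press the cap of the clamped can fully down and let it spring back up. Then take the top tray of the nested stack by the upright fin at its corner and peel it off, lifting that corner first while the opposite corner still rests on the stack. Finish while holding the tray in the gripper, level and still, centred over the inspection light pad about a hand's breadth (100 mm) above it, touching nothing else; leave all the other things where they are.

Things in the scene. Friction and masses are not known exactly. Their poses are not given: they have to be found in the camera images.
- stack: Fixed stack of nested grey formed trays in a low aluminium nest plate 170 x 130 mm, 12 mm thick. Trays 150 (its x) x 110 (its y) mm. Origin: centre of the underside, on the table. The flange of the highest fixed tray, on which the top tray lies, is 50 mm above the origin.
- tray: Top tray, grey plastic, loose, 0.12 kg: flange 150 x 110 x 3 mm round a tapered pocket 118 x 78 mm, 16 mm deep. Origin: centre of the flange's underside, 50 mm above the table while stacked; axes as the stack's. Its snug pocket clings to the tray below near all four corners, like something tacky, 1 to 3 N at each (more when pulled fast), until that part has risen about 12 mm.
- tray_fin (a point): Centre of the top edge of the tray's upright grip fin, at (66, -48, 31) mm in the tray's frame. An upright plate on the flange's +x, -y corner, the only one: 10 mm thick, 28 mm long, rising 28 mm above the flange. It runs along the tray's diagonal, direction (0.806, -0.591) in the tray's x, y; fingers close across that diagonal.
- tray_fin_corner (a point): The flange's underside corner at the fin, (75, -55, 0) mm in the tray's frame.
- tray_far_corner (a point): The flange corner diagonally across from the fin, (-75, 55, 0) mm in the tray's frame; the tray is peeled by turning it about this corner. Once the fin's corner is 60 mm up, only this end still clings.
- can: Fixed aluminium spray can (52 mm across, shoulder at 135 to 150 mm) with a paper label, strapped to a post on a 100 x 100 mm dark base plate. Origin: centre of the base plate's underside. White cap on top, nozzle pointing to its -y, towards the stack.
- cap_top (a point): Centre of the flat top of the white nozzle cap, 30 mm across, 178 mm above the table when up.
- cap (a joint): Travel of the sprung nozzle cap, m: 0 is up, 0.006 fully down. It takes about 2 N to start and about 6 N to bottom, and springs back when released.
- light_pad: Fixed inspection light pad, 170 x 150 x 13 mm, white panel in a dark frame. Origin: centre of the underside, on the table.
- pad_center (a point): Centre of the light pad's upper face, 13 mm above the table.
- cap_bin: Fixed black bin 140 x 110 x 45 mm full of capacitors, beside the light pad (the two may have changed places). Leave alone. Origin: centre of the underside.
- cap_a: Loose black capacitor can, 22 mm across, 30 mm tall, standing. Leave alone. Origin: centre of the underside.
- cap_b: Another such capacitor can. Leave alone.
- tape: Loose roll of tape lying flat, 70 mm across, 18 mm tall. Leave alone. Origin: centre of the underside.
- cutters: Loose side cutters with green handles lying along their x, about 130 mm long, 12 mm high. Leave alone.
- screwdriver: Loose screwdriver lying along its x. Leave alone.
- flux_bottle: Loose small white bottle, 44 mm across, 90 mm tall, standing. Leave alone. Origin: centre of the underside.
Not all that is in view belongs to the job. What is shaped like the stack but turquoise is not meant.

How it is judged:
By the outcome, as a careful person would: the job done as asked, in the order asked, and still so for the second after the job is handed in, while the arm keeps its last pose, push and grip.
It also fails if it takes over 54 s, if anything falls off the work surface, if the arm or the gripper's body presses on something with over 40 N, if the wrist force passes 120 N, or if a joint passes its speed limit or range.

### The arm

A 6-joint arm with a two-finger parallel gripper is mounted at the origin on the work surface. World frame = base frame: x ahead of the robot, y to its left, z up, the work surface at z = 0. Lengths are in m, angles in rad, forces in N, time in s.
With the tool pointing down it reaches from about 0.3 to 0.875 m from the base axis. Payload 6.4 kg.
Tool frame: the origin (TCP) lies on the centre line of the jaws, within the pads' length; the fingertips stand 25 mm ahead of it and the grasp point (between the pads) lies 6 mm ahead of it (ctrl.tip_reach is the distance from the TCP to the fingertips, in m); z points along the fingers, y is the line along which they close (so a half turn about z gives the same grasp; the last joint's range is limited). The gripper opens to 85 mm and grips with 20 to 120 N. Pads are 22 mm wide; open, the fingers measure 114 mm over their backs; the gripper's body (76 mm by 85 mm) begins 54 mm behind the grasp point. The pads swing forward as they close: fully open they stand 13 mm farther back than shut.
Start: joints at [0.97, 0.181, 1.607, -0, 1.354, -0.206], TCP at [0.221, 0.531, 0.256] pointing down, gripper open.
Joint ranges: [-2.99, 2.99], [-0.89, 2.07], [0.3, 2.58], [-1.14, 4.28], [0, 2.63], [-3.12, 3.12]. Speed limits (rad/s): [2.57, 2.57, 3.01, 3.14, 3.14, 3.14].

### API

Orientations are given as a unit quaternion [w, x, y, z].
In Python, from bench import ctrl gives the robot as it stands.
- The arm moves only by the tool servo_tool, never from a script. Its argument "motion" is a list that holds one entry, the list of rows, each a list of 5 numbers: the shift along the tool's x, y, z in cm, then the turn about the tool's z in degrees, then the closure, from -1 (fully open) to 1 (shut). In form: [[[dx, dy, dz, twist, claw], ...]]. A call has 1 to 5 rows; each row is the pose to reach, as a shift and turn from the pose commanded when the call began, along the tool's axes at that moment; what a row does not reach only later rows make up. A row lasts 1/10 s, in which the tool goes at most 50 mm and 8.59 degrees, less where a joint would pass 70% of its speed; a pose out of reach is approached as far as the arm can. A call with a gripper value outside its range is refused whole. The fingers move at their own pace and stop on an object; the grip force is fixed at half the most. Time passes only in rows, so rows that repeat a pose let the fingers close. It gives the time, the measured TCP pose, the force, the opening and the grip force at its end, in the units of the state.
- ctrl.get_obs(): the state, without advancing time (a new reading comes with each control period).
- ctrl.camera(name): name is "side" or "top" or "wrist"; returns a dict with "pixels" (384x512x3 uint8, red, green, blue), "depth" (384x512 float32, m along the optical axis (not along the pixel's ray), 0 where there is no reading), "fx", "fy", "cx", "cy" (pixels), "R" (3x3) and "t" (3): a world point X has camera coordinates R X + t; the wrist camera has in their place "hand_eye" (4x4, takes a point from camera to tool coordinates, whose origin is the TCP and whose axes are the flange's). Camera axes: x right, y down, z forward; pixel columns grow to the right and rows downward; lengths in m; the calibration is good to about 2 mm. A picture is of the moment at which its call begins: read the wrist's pose just before it.
- ctrl.hand_in(): hands the job in; it is judged then, once.
The state is a dict: "time_s": time; "q": joint angles; "dq": joint speeds; "joint_efforts": joint torques, N m; "eef_pos": TCP position; "eef_rot": TCP orientation; "wrist_force": force on the tool from outside, world axes, zero at the start; "torque": the same for the moment, N m; "opening": opening from 0.0 (shut) to 1.0 (fully open); "grasp_force": force on a finger pad.
Only numpy, scipy, OpenCV 4.12 (cv2) and the standard library are available. Lean on these libraries where they do the work, as an engineer would, in place of code of your own. Each camera call takes 0.05 s, during which the arm holds its last target. There are 200 camera calls.

## Working session

There is one attempt and no reset: what is moved stays moved. The work goes in short steps, Python scripts to look and compute and a tool call to move; the robot and the scene stay as the last step left them, time stands still between calls to the robot, and variables do not carry over. Pictures are saved under pics/ and viewed, at most 10 in all, crops included, and the job is handed in when it is done.

Besides the shell and the picture viewer there is one more tool, called after "Request:" by a JSON object that holds its "name" and its "arguments". servo_tool: Moves the arm, as the interface text tells. Its arguments: {"type":"object","properties":{"motion":{"type":"array"}},"required":["motion"]}

```bash
mkdir -p pics
cat > h.py <<'E'
import numpy as np, cv2
from bench import ctrl
def cam(n):
    c=ctrl.camera(n); return c
def pts(c):
    d=c["depth"]; v,u=np.mgrid[:384,:512]
    P=np.stack([(u-c["cx"])/c["fx"]*d,(v-c["cy"])/c["fy"]*d,d],-1)
    return (P-c["t"])@c["R"]   # R^T (P-t)
def ray(c,u,v,z):
    r=np.array([(u-c["cx"])/c["fx"],(v-c["cy"])/c["fy"],1])@c["R"]; o=-c["R"].T@c["t"]
    return o+r*(z-o[2])/r[2]
E
python3 - <<'E'
from h import *
import pickle
for n in("top","side"):
    c=cam(n); pickle.dump(c,open(n+".pkl","wb")); cv2.imwrite(f"pics/{n}.png",cv2.resize(c["pixels"][:,:,::-1],(800,600),interpolation=cv2.INTER_CUBIC))
    print(n,-c["R"].T@c["t"],c["fx"])
o=ctrl.get_obs();print(o)
E
```

```text
top [0.2814006  0.05755361 1.34012768] 408.901968574229
side [ 0.00172019 -0.63798035  1.1284251 ] 479.03429178643995
{'time_s': 0.1, 'q': array([ 9.69683967e-01,  1.81468564e-01,  1.60792757e+00, -9.07194203e-06,
        1.35380916e+00, -2.06307977e-01]), 'dq': array([-0.00099365, -0.00099522, -0.00367615,  0.00058817,  0.00139084,
        0.00034469]), 'joint_efforts': array([ 1.39720512e-05, -4.45875764e+01, -3.52238345e+01, -4.38270890e-04,
        4.18180090e-03,  1.22309152e-05]), 'eef_pos': array([0.22087974, 0.53037409, 0.25546374]), 'eef_rot': array([-3.12676033e-04,  1.96121613e-01,  9.80579249e-01, -7.43239027e-04]), 'wrist_force': array([-0.24224243, -0.20244984,  1.02666667]), 'torque': array([-0.01293579, -0.06115116, -0.03769399]), 'grasp_force': 0.0, 'opening': 1.0042037811061462}
```

View pics/top.png

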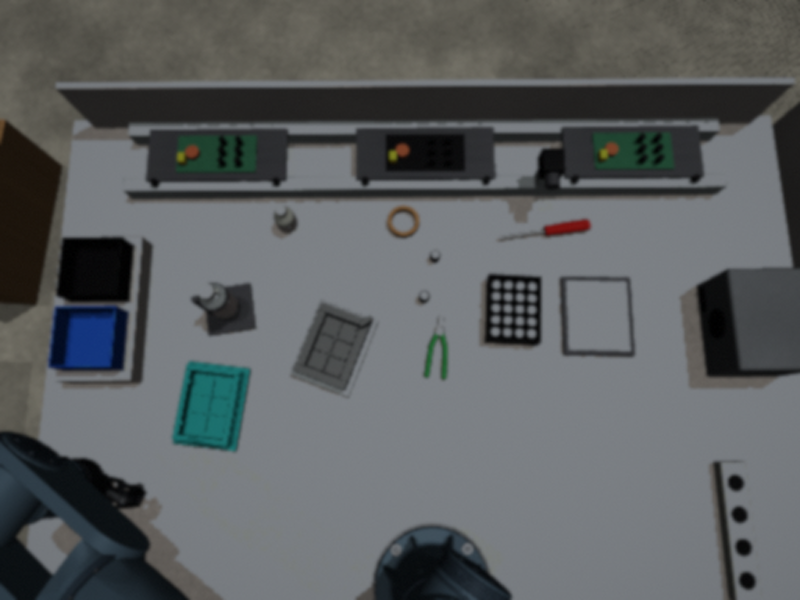

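View pics/side.png

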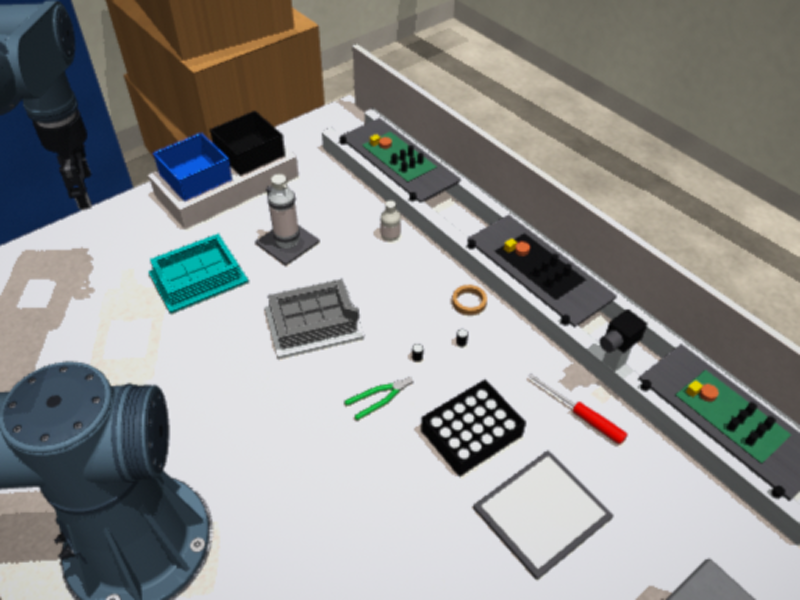

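The top view (800x600) shows the can's cap near (213,297), the grey stack near (335,347) with the fin at its upper-right corner near (367,322), and the light pad at (597,316) right of the bin. The side view agrees: cap at (279,183), fin at (352,313) and pad at (543,513).

Run:
```python
from h import *
import pickle
for n,roi in (("top",dict(can=(120,155,180,210),stack=(180,245,185,255),pad=(350,412,172,232))),("side",dict(can=(160,205,105,170),stack=(165,235,175,230),pad=(300,395,285,372)))):
    c=pickle.load(open(n+".pkl","rb"));W=pts(c)
    for k,(a,b,t,e) in roi.items():
        w=W[t:e,a:b]; z=w[...,2]; print(n,k,np.round(np.percentile(z,[1,10,50,90,99]),4))
        px=c["pixels"][t:e,a:b].astype(int)
        if k=="can":
            m=(z>.172)&(z<.186); q=w[m]; print(" cap",m.sum(),q.mean(0),np.median(q,0),q.min(0),q.max(0))
        if k=="stack":
            m=(z>.046)&(z<.06); 
            q=w[m][:,:2]; r=cv2.minAreaRect((q*1000).astype(np.float32)); print(" flange",m.sum(),r,cv2.boxPoints(r).tolist())
            f=(z>.067)&(z<.09); q=w[f]; print(" fin",f.sum(),q.mean(0),q[:,2].max()); 
            if len(q)>3: print(cv2.minAreaRect((q[:,:2]*1000).astype(np.float32)))
        if k=="pad":
            m=(z>.007)&(z<.02); q=w[m][:,:2]; r=cv2.minAreaRect((q*1000).astype(np.float32)); print(" pad",m.sum(),r,np.median(z[m]))
```

```text
top can [-0.0051 -0.0013  0.0141  0.1529  0.1796]
 cap 85 [0.55028318 0.41698094 0.17734874] [0.55082728 0.41685385 0.17746484] [0.53620201 0.39730492 0.17211209] [0.56288376 0.43230453 0.18253735]
top stack [-0.0058 -0.0024  0.0038  0.0526  0.0762]
 flange 810 ((464.37933349609375, 192.59561157226562), (114.08696746826172, 149.87307739257812), 68.47795867919922) [[373.74072265625, 167.0205535888672], [513.1641235351562, 112.03825378417969], [555.0179443359375, 218.17066955566406], [415.59454345703125, 273.1529541015625]]
 fin 37 [0.50819684 0.1246099  0.07882868] 0.0865693817930046
((508.48712158203125, 124.77522277832031), (10.756089210510254, 27.906402587890625), 37.679527282714844)
top pad [-0.0056 -0.0018  0.0105  0.0157  0.0194]
 pad 2231 ((528.3943481445312, -346.81256103515625), (192.10006713867188, 181.76296997070312), 0.0548354797065258) 0.012982979807239996
side can [-0.0044 -0.0014  0.0073  0.1282  0.1794]
 cap 57 [0.5513292  0.41656316 0.17773456] [0.551416   0.41536549 0.17810036] [0.53713284 0.40148761 0.1723137 ] [0.5682633  0.43190016 0.18275755]
side stack [-0.0042 -0.001   0.0139  0.0536  0.0778]
 flange 769 ((466.846923828125, 194.91973876953125), (115.70591735839844, 150.453857421875), 68.09056091308594) [[375.46600341796875, 169.31544494628906], [515.0532836914062, 113.17500305175781], [558.2278442382812, 220.52403259277344], [418.64056396484375, 276.66448974609375]]
 fin 57 [0.50966159 0.12404786 0.07670152] 0.08598357751507328
((510.663330078125, 125.04420471191406), (12.918815612792969, 28.35903549194336), 41.77914047241211)
side pad [-0.004  -0.0013  0.0053  0.0154  0.0346]
 pad 3862 ((539.8129272460938, -362.45904541015625), (229.7830352783203, 246.0655975341797), 50.662662506103516) 0.013252166670415743
```

```bash
cat >> h.py <<'E'
from scipy.spatial.transform import Rotation as Ro
def go(x,y,z,yaw=None):
    "tool-axis shift (cm) and twist (deg) to the target; yaw = world angle of tool y"
    o=ctrl.get_obs(); R=Ro.from_quat(np.roll(o["eef_rot"],-1)).as_matrix()
    d=R.T@(np.array([x,y,z])-o["eef_pos"])*100
    cur=np.degrees(np.arctan2(R[1,1],R[0,1])); t=0 if yaw is None else (cur-yaw+90)%180-90
    print("t",round(o["time_s"],2),"pos",np.round(o["eef_pos"],4),"yaw",round(cur,2),"F",np.round(o["wrist_force"],1),"open",round(o["opening"],3),"grip",round(o["grasp_force"],1),"\nshift",np.round(d,2),"twist",round(t,1),"q",np.round(o["q"],2),"ztool",np.round(R[:,2],4))
E
python3 - <<'E'
from h import *
import pickle
c=pickle.load(open("top.pkl","rb"));g=cv2.cvtColor(c["pixels"],cv2.COLOR_RGB2GRAY)[165:240,350:415]
s=pickle.load(open("side.pkl","rb"));g2=cv2.cvtColor(s["pixels"],cv2.COLOR_RGB2GRAY)[280:380,295:400]
for C,G,o in((c,g,(350,165)),(s,g2,(295,280))):
    _,b=cv2.threshold(G,110,255,cv2.THRESH_BINARY_INV)
    k=max(cv2.findContours(b,cv2.RETR_EXTERNAL,cv2.CHAIN_APPROX_NONE)[0],key=cv2.contourArea)
    p=cv2.approxPolyDP(k,5,True)[:,0]+o
    P=np.array([ray(C,u,v,.013)[:2] for u,v in k[:,0]+o],np.float32)*1000
    print(len(p),cv2.minAreaRect(P))
W=pts(c)[180:210,120:155];m=W[...,2]>.174;print(cv2.minEnclosingCircle((W[m][:,:2]*1000).astype(np.float32)))
go(.5505,.417,.255)
E
```

```text
4 ((528.3685913085938, -359.1211853027344), (157.83758544921875, 174.89015197753906), 89.43350982666016)
4 ((527.1531982421875, -361.88629150390625), (148.3101348876953, 170.53628540039062), 88.45787811279297)
((420.76324462890625, 243.22207641601562), 232.15248107910156)
t 0.1 pos [0.2209 0.5304 0.2555] yaw 67.38 F [-0.2 -0.2  1. ] open 1.004 grip 0.0 
shift [-3.479e+01  2.210e+00  3.000e-02] twist 0 q [ 0.97  0.18  1.61 -0.    1.35 -0.21] ztool [-9.0e-04 -1.3e-03 -1.0e+00]
```

The pad measures about 172 x 153 mm, centred at (0.528,-0.360). That agrees with the stated size, so I move over the cap.

Request:
{"name": "servo_tool", "arguments": {"motion": [[[-5,0.3,0,0,1],[-10,0.6,0,0,1],[-15,0.9,0,0,1],[-20,1.2,0,0,1],[-25,1.6,0,0,1]]]}}

```text
time_s: 0.6
eef_pos: [0.4591, 0.4485, 0.2558]
eef_rot: [-0.0, 0.196, 0.981, -0.0]
wrist_force: [0.3, 0.1, -0.4]
opening: 0.146
grasp_force: 0.0
```

Request:
{"name": "servo_tool", "arguments": {"motion": [[[-4,0.2,0,0,1],[-7,0.4,0,0,1],[-9.8,0.6,0,0,1],[-9.8,0.6,0,0,1],[-9.8,0.6,0,0,1]]]}}

```text
time_s: 1.1
eef_pos: [0.5503, 0.4169, 0.2553]
eef_rot: [-0.001, 0.197, 0.98, -0.0]
wrist_force: [-0.2, 0.3, 0.0]
opening: 0.0
grasp_force: 0.0
```

Run:
```python
from h import *
c=cam("side");cv2.imwrite("pics/s2.png",cv2.resize(c["pixels"][60:180,100:260,::-1],(640,480)))
go(.5505,.417,.213)
```

```text
t 1.15 pos [0.5496 0.4174 0.2555] yaw 67.38 F [-0.4  0.4 -0.5] open 0.002 grip 0.0 
shift [-0.11 -0.    4.25] twist 0 q [ 0.48  0.43  1.29  0.    1.42 -0.7 ] ztool [-1.6e-03 -4.0e-04 -1.0e+00]
```

View pics/s2.png

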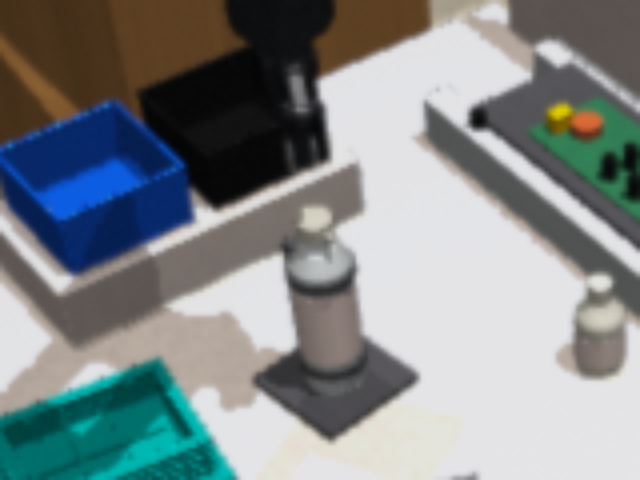

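The crop shows the closed fingers at (305,160), directly above the cap at (315,215). I descend and press.

Request:
{"name": "servo_tool", "arguments": {"motion": [[[0,0,2.5,0,1],[0,0,4.5,0,1],[0,0,5,0,1],[0,0,5.3,0,1],[0,0,5.5,0,1]]]}}

```text
time_s: 1.65
eef_pos: [0.5501, 0.4182, 0.2026]
eef_rot: [0.0, 0.196, 0.981, 0.0]
wrist_force: [-1.8, -0.7, 3.0]
opening: 0.002
grasp_force: 1.1
```

Request:
{"name": "servo_tool", "arguments": {"motion": [[[0,0,0.2,0,1],[0,0,0.35,0,1],[0,0,0.45,0,1],[0,0,0.45,0,1]]]}}

```text
time_s: 2.05
eef_pos: [0.5506, 0.4181, 0.1977]
eef_rot: [0.0, 0.196, 0.981, 0.001]
wrist_force: [-3.2, 2.9, 5.1]
opening: -0.003
grasp_force: 2.6
```

Request:
{"name": "servo_tool", "arguments": {"motion": [[[0,0,0.15,0,1],[0,0,0.25,0,1],[0,0,0.25,0,1]]]}}

```text
time_s: 2.35
eef_pos: [0.5506, 0.4181, 0.197]
eef_rot: [0.001, 0.196, 0.981, 0.001]
wrist_force: [-6.5, 0.8, 14.0]
opening: -0.003
grasp_force: 6.8
```

The force rose to 14 N while z stopped, so the cap is fully down. I release it and head for the fin.

Request:
{"name": "servo_tool", "arguments": {"motion": [[[0,0,-0.5,0,1],[0,0,-2,0,1],[0,0,-5,0,1],[0,0,-8,0,1],[0,0,-8,0,1]]]}}

```text
time_s: 2.85
eef_pos: [0.5528, 0.418, 0.2806]
eef_rot: [0.004, 0.196, 0.981, 0.003]
wrist_force: [1.2, 0.4, 0.6]
opening: 0.001
grasp_force: 0.0
```

Run:
```python
from h import *
c=cam("top");W=pts(c)[178:205,118:150]; z=W[...,2]; m=(z>.170)&(z<.19); print(m.sum(),np.median(z[m]),W[m].mean(0))
go(.509,.1245,.15,32.05)
```

```text
41 0.17744576226067488 [0.54848036 0.40992954 0.17714122]
t 2.9 pos [0.552  0.4175 0.2778] yaw 67.35 F [ 0.  -0.5 -0.6] open -0.0 grip 0.0 
shift [ -7.26 -28.75  12.7 ] twist 35.3 q [ 0.48  0.42  1.26 -0.    1.45 -0.7 ] ztool [ 0.0055  0.0019 -1.    ]
```

Request:
{"name": "servo_tool", "arguments": {"motion": [[[-1.3,-5,0,8,0],[-2.5,-10,0,16,0],[-3.8,-15,1,24,0],[-5,-20,3,32,0],[-6.2,-24.5,6,35.3,0]]]}}

```text
time_s: 3.4
eef_pos: [0.515, 0.1787, 0.2222]
eef_rot: [0.001, 0.486, 0.874, 0.0]
wrist_force: [0.6, -0.7, -0.2]
opening: 0.502
grasp_force: 0.0
```

Run:
```python
from h import *
go(.509,.1245,.15,32.05)
```

```text
t 3.4 pos [0.515  0.1787 0.2222] yaw 31.79 F [ 0.6 -0.7 -0.2] open 0.502 grip 0.0 
shift [-4.28 -3.37  7.23] twist -0.3 q [ 0.12  0.15  1.72 -0.    1.28 -0.44] ztool [ 1.6e-03 -7.0e-04 -1.0e+00]
```

Request:
{"name": "servo_tool", "arguments": {"motion": [[[-3,-2,3,0,0],[-4.3,-3.4,5,0,0],[-4.3,-3.4,6,0,0],[-4.3,-3.4,6,0,0]]]}}

```text
time_s: 3.8
eef_pos: [0.5079, 0.1262, 0.1604]
eef_rot: [-0.002, 0.485, 0.875, -0.001]
wrist_force: [-0.4, 1.5, 0.5]
opening: 0.502
grasp_force: 0.0
```

Run:
```python
from h import *
go(.509,.1245,.084,32.05)
o=ctrl.get_obs();R=Ro.from_quat(np.roll(o["eef_rot"],-1)).as_matrix()
c=cam("wrist");H=c["hand_eye"];d=c["depth"];v,u=np.mgrid[:384,:512]
P=np.stack([(u-c["cx"])/c["fx"]*d,(v-c["cy"])/c["fy"]*d,d],-1)
T=P@H[:3,:3].T+H[:3,3]; W=T@R.T+o["eef_pos"]
print(H)
m=(d>0)&(W[...,2]>.070)&(W[...,2]<.086)&(np.hypot(W[...,0]-.509,W[...,1]-.1245)<.03)
q=W[m];print(m.sum(),q.mean(0),np.percentile(q[:,2],[5,50,95]),cv2.minAreaRect((q[:,:2]*1000).astype(np.float32)))
m2=m&(W[...,2]>.078);q=W[m2];print(m2.sum(),q.mean(0),cv2.minAreaRect((q[:,:2]*1000).astype(np.float32)))
cv2.imwrite("pics/w.png",c["pixels"][:,:,::-1])
```

```text
t 3.8 pos [0.5079 0.1262 0.1604] yaw 32.0 F [-0.4  1.5  0.5] open 0.502 grip 0.0 
shift [-0.21  0.03  7.64] twist -0.1 q [ 0.02  0.18  1.82  0.    1.15 -0.54] ztool [-0.0041  0.     -1.    ]
[[-8.13001927e-04 -9.58404194e-01 -2.85413278e-01  7.13595516e-02]
 [ 9.99999665e-01 -7.51505799e-04 -3.24986086e-04 -2.33970148e-04]
 [ 9.69782948e-05 -2.85413446e-01  9.58404484e-01 -1.17039753e-01]
 [ 0.00000000e+00  0.00000000e+00  0.00000000e+00  1.00000000e+00]]
546 [0.51146239 0.1272485  0.07975004] [0.07591143 0.08013901 0.08127432] ((512.2359619140625, 126.23841857910156), (9.611517906188965, 27.5185546875), 32.01443862915039)
506 [0.51197603 0.12644479 0.08019716] ((512.2492065429688, 126.23068237304688), (9.610916137695312, 27.496538162231445), 31.983610153198242)
```

View pics/w.png

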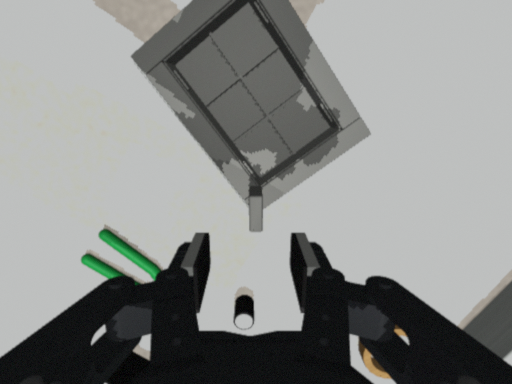

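The wrist view shows the fin upright at (256,210), parallel to the pads, whose inner faces are at u=208 and u=292. I'll re-measure now that the arm has settled.

```bash
cat >> h.py <<'E'
def wrist():
    o=ctrl.get_obs();R=Ro.from_quat(np.roll(o["eef_rot"],-1)).as_matrix()
    c=cam("wrist");H=c["hand_eye"];d=c["depth"];v,u=np.mgrid[:384,:512]
    P=np.stack([(u-c["cx"])/c["fx"]*d,(v-c["cy"])/c["fy"]*d,d],-1)
    T=P@H[:3,:3].T+H[:3,3]; return c,T,T@R.T+o["eef_pos"]
E
python3 - <<'E'
from h import *
go(.509,.1245,.084,32.05)
c,T,W=wrist()
m=(c["depth"]>0)&(W[...,2]>.076)&(W[...,2]<.086)&(np.hypot(W[...,0]-.509,W[...,1]-.1245)<.03)
for X in(W,T): print(m.sum(),X[m].mean(0),cv2.minAreaRect((X[m][:,:2]*1000).astype(np.float32)))
v,u=np.nonzero(m);print(u.min(),u.max(),v.min(),v.max())
f=(c["depth"]>0)&(abs(W[...,2]-.0525)<.004)&(np.hypot(W[...,0]-.466,W[...,1]-.194)<.11)
print(cv2.minAreaRect((W[f][:,:2]*1000).astype(np.float32)))
E
```

```text
t 3.85 pos [0.509  0.1268 0.1619] yaw 32.07 F [-0.   0.3  0.5] open 0.501 grip 0.0 
shift [-0.2  -0.11  7.79] twist 0.0 q [ 0.02  0.18  1.82  0.    1.15 -0.54] ztool [-1.5e-03  1.0e-04 -1.0e+00]
518 [0.51183566 0.12658468 0.08014569] ((512.361572265625, 125.77283477783203), (9.657445907592773, 28.38919448852539), 32.48216247558594)
518 [-0.00176751  0.00239329  0.08172452] ((-2.736225128173828, 2.410060167312622), (9.65825366973877, 28.3887882232666), 89.58794403076172)
247 260 193 230
((468.40570068359375, 194.88795471191406), (110.33599853515625, 150.26119995117188), 68.69430541992188)
```

Request:
{"name": "servo_tool", "arguments": {"motion": [[[-0.3,0.2,3,0,0],[-0.3,0.2,5.5,0,0.3],[-0.3,0.2,6.8,0,0.4],[-0.3,0.2,7.3,0,0.4],[-0.3,0.2,7.3,0,0.6]]]}}

```text
time_s: 4.4
eef_pos: [0.5128, 0.1255, 0.0897]
eef_rot: [0.0, 0.484, 0.875, 0.0]
wrist_force: [0.4, 1.2, 0.1]
opening: 0.203
grasp_force: 0.0
```

Request:
{"name": "servo_tool", "arguments": {"motion": [[[0,0,0,0,0.7],[0,0,0,0,0.75],[0,0,0,0,0.78],[0,0,0,0,0.78]]]}}

```text
time_s: 4.8
eef_pos: [0.5134, 0.1251, 0.0907]
eef_rot: [0.001, 0.484, 0.875, 0.001]
wrist_force: [-0.9, 1.0, 6.1]
opening: 0.116
grasp_force: 13.5
```

Request:
{"name": "servo_tool", "arguments": {"motion": [[[0,0,0,0,0.82],[0,0,0,0,0.82]]]}}

```text
time_s: 5.0
eef_pos: [0.5133, 0.1251, 0.0908]
eef_rot: [0.001, 0.484, 0.875, 0.001]
wrist_force: [-1.6, 0.1, 8.3]
opening: 0.102
grasp_force: 48.4
```

Run:
```python
from h import *
go(.509,.1245,.084,32.05)
```

```text
t 5.0 pos [0.5133 0.1251 0.0908] yaw 32.1 F [-1.6  0.1  8.3] open 0.102 grip 48.4 
shift [ 0.18 -0.4   0.68] twist 0.0 q [ 0.01  0.29  1.85  0.    1.   -0.55] ztool [ 1.9e-03  1.0e-04 -1.0e+00]
```

Request:
{"name": "servo_tool", "arguments": {"motion": [[[0,0,-0.2,0,0.8],[0.05,0,-0.4,0,0.8],[0.1,0,-0.6,0,0.8],[0.12,0,-0.8,0,0.8],[0.17,0,-1.0,0,0.8]]]}}

```text
time_s: 5.5
eef_pos: [0.5109, 0.1258, 0.0981]
eef_rot: [-0.0, 0.484, 0.875, -0.001]
wrist_force: [1.3, 0.4, -12.4]
opening: 0.103
grasp_force: 44.8
```

```bash
cat > tray.py <<'E'
from h import *
def tray(show=None):
    go(.509,.1245,.084,32.05)
    c,T,W=wrist(); m=c["depth"]>0
    g=c["pixels"].astype(int)
    # flange/pocket points of the tray: grey, near tray; print heights along the diagonal (tool x)
    for x in (15,35,60,90,120):
        k=m&(abs(T[...,0]*1000-x)<4)&(abs(T[...,1])<.05)&(W[...,2]>.02); 
        if k.sum()>5: print(x,k.sum(),np.round(np.percentile(W[k][:,2],[5,50,95])*1000,1))
    if show: cv2.imwrite(show,c["pixels"][:,:,::-1])
    return c,T,W
E
python3 -c "
from tray import *
tray()"
```

```text
t 5.5 pos [0.5109 0.1258 0.0981] yaw 32.06 F [  1.3   0.4 -12.4] open 0.103 grip 44.8 
shift [-0.01 -0.23  1.41] twist 0.0 q [ 0.02  0.28  1.85 -0.    1.02 -0.54] ztool [-1.6e-03 -9.0e-04 -1.0e+00]
15 16105 [ 58.8 148.9 168.4]
35 2245 [40.2 51.3 58.8]
60 2581 [38.9 40.5 56.9]
90 3005 [37.4 38.9 55.8]
120 2908 [36.3 38.1 54.9]
```

The flange height runs from 58.8 mm near the fin to 54.9 mm farther out. So it is tilting about the far corner as intended, and I continue the arc.

Request:
{"name": "servo_tool", "arguments": {"motion": [[[0.05,0,-0.18,0,0.8],[0.1,0,-0.36,0,0.8],[0.14,0,-0.54,0,0.8],[0.18,0,-0.72,0,0.8],[0.22,0,-0.9,0,0.8]]]}}

```text
time_s: 6.05
eef_pos: [0.5095, 0.1284, 0.1085]
eef_rot: [-0.001, 0.484, 0.875, -0.001]
wrist_force: [-3.9, -1.9, -8.4]
opening: 0.106
grasp_force: 44.7
```

Request:
{"name": "servo_tool", "arguments": {"motion": [[[0.05,0,-0.18,0,0.8],[0.1,0,-0.36,0,0.8],[0.15,0,-0.54,0,0.8],[0.2,0,-0.72,0,0.8],[0.26,0,-0.9,0,0.8]]]}}

```text
time_s: 6.55
eef_pos: [0.5088, 0.131, 0.1175]
eef_rot: [-0.0, 0.484, 0.875, 0.0]
wrist_force: [-3.6, 1.5, -7.0]
opening: 0.104
grasp_force: 44.8
```

```bash
python3 -c "
from tray import *
tray('pics/p1.png')"
```

```text
t 6.55 pos [0.5088 0.131  0.1175] yaw 32.1 F [-3.6  1.5 -7. ] open 0.104 grip 44.8 
shift [-0.56 -0.33  3.35] twist 0.1 q [ 0.03  0.24  1.84  0.    1.06 -0.54] ztool [-3.e-04  6.e-04 -1.e+00]
15 16342 [ 74.9 168.  187.8]
35 2219 [54.4 59.5 73.4]
60 2430 [50.3 51.9 68.3]
90 2557 [45.4 47.2 64.8]
120 2760 [41.2 51.4 60.4]
```

View pics/p1.png

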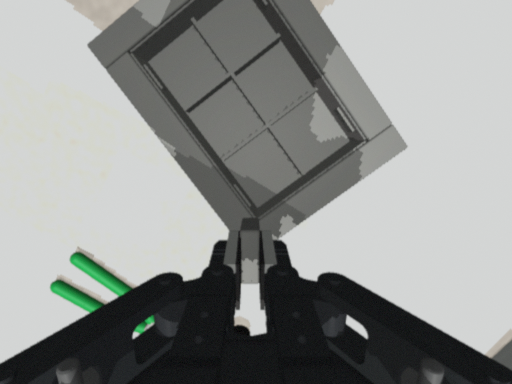

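The wrist view shows the fin held between the pads at (250,250) and the tray at a slope of about 9°, still pivoting on the far corner. I continue.

Request:
{"name": "servo_tool", "arguments": {"motion": [[[0.06,0,-0.18,0,0.8],[0.12,0,-0.36,0,0.8],[0.18,0,-0.53,0,0.8],[0.24,0,-0.7,0,0.8],[0.3,0,-0.87,0,0.8]]]}}

```text
time_s: 7.1
eef_pos: [0.5081, 0.1333, 0.1268]
eef_rot: [0.0, 0.485, 0.875, 0.001]
wrist_force: [0.6, 0.5, -1.0]
opening: 0.103
grasp_force: 45.3
```

Request:
{"name": "servo_tool", "arguments": {"motion": [[[0.07,0,-0.18,0,0.8],[0.14,0,-0.36,0,0.8],[0.21,0,-0.53,0,0.8],[0.28,0,-0.7,0,0.8],[0.35,0,-0.86,0,0.8]]]}}

```text
time_s: 7.6
eef_pos: [0.5056, 0.1361, 0.1349]
eef_rot: [-0.0, 0.484, 0.875, 0.0]
wrist_force: [-0.9, 0.7, -0.8]
opening: 0.105
grasp_force: 45.3
```

Request:
{"name": "servo_tool", "arguments": {"motion": [[[0.08,0,-0.17,0,0.8],[0.16,0,-0.34,0,0.8],[0.24,0,-0.5,0,0.8],[0.32,0,-0.67,0,0.8],[0.4,0,-0.83,0,0.8]]]}}

```text
time_s: 8.1
eef_pos: [0.5035, 0.1394, 0.1432]
eef_rot: [0.0, 0.484, 0.875, 0.0]
wrist_force: [-0.1, 0.6, -0.4]
opening: 0.102
grasp_force: 45.3
```

Request:
{"name": "servo_tool", "arguments": {"motion": [[[0.09,0,-0.16,0,0.8],[0.18,0,-0.33,0,0.8],[0.28,0,-0.5,0,0.8],[0.38,0,-0.66,0,0.8],[0.46,0,-0.81,0,0.8]]]}}

```text
time_s: 8.6
eef_pos: [0.5011, 0.1434, 0.1513]
eef_rot: [0.0, 0.484, 0.875, 0.0]
wrist_force: [0.6, 0.5, -1.4]
opening: 0.101
grasp_force: 45.3
```

```bash
python3 -c "
from tray import *
tray()"
```

```text
t 8.6 pos [0.5011 0.1434 0.1513] yaw 32.08 F [ 0.6  0.5 -1.4] open 0.101 grip 45.3 
shift [-2.02 -0.33  6.73] twist 0.0 q [ 0.05  0.18  1.83  0.    1.12 -0.51] ztool [ 1.e-04  0.e+00 -1.e+00]
15 16249 [108.7 201.9 221.6]
35 2212 [ 88.4  93.3 107.2]
60 2420 [ 84.5  85.9 103. ]
90 2558 [80.  81.6 98.5]
120 2782 [75.7 86.  94.6]
```

At 9° tilt the far end came free and followed the fin up, because the grip held the angle. The fin is already at the 20° point of the arc, so I ease the grip until the tray pivots and the far corner rests on the stack again. Then I finish the peel properly.

Request:
{"name": "servo_tool", "arguments": {"motion": [[[0,0,0,0,0.79],[0,0,0,0,0.785],[0,0,0,0,0.78],[0,0,0,0,0.78]]]}}

```text
time_s: 9.05
eef_pos: [0.501, 0.1432, 0.151]
eef_rot: [-0.0, 0.484, 0.875, -0.0]
wrist_force: [0.5, 0.3, -0.3]
opening: 0.11
grasp_force: 18.9
```

```bash
python3 -c "
from tray import *
tray()"
```

```text
t 9.05 pos [0.501  0.1432 0.151 ] yaw 32.08 F [ 0.5  0.3 -0.3] open 0.11 grip 18.9 
shift [-2.01 -0.32  6.7 ] twist 0.0 q [ 0.05  0.18  1.83 -0.    1.12 -0.51] ztool [-1.e-04 -1.e-04 -1.e+00]
15 16138 [108.5 201.6 221.3]
35 2236 [ 88.2  93.5 107. ]
60 2426 [ 84.3  85.8 102.7]
90 2557 [79.8 81.4 98.5]
120 2784 [75.7 85.6 94.5]
```

Request:
{"name": "servo_tool", "arguments": {"motion": [[[0,0,0,0,0.775],[0,0,0,0,0.77],[0,0,0,0,0.77]]]}}

```text
time_s: 9.4
eef_pos: [0.5011, 0.1433, 0.1511]
eef_rot: [-0.0, 0.484, 0.875, -0.0]
wrist_force: [-0.4, 0.2, -0.7]
opening: 0.116
grasp_force: 5.5
```

```bash
python3 -c "
from tray import *
tray()"
```

```text
t 9.4 pos [0.5011 0.1433 0.1511] yaw 32.08 F [-0.4  0.2 -0.7] open 0.116 grip 5.5 
shift [-2.01 -0.32  6.71] twist 0.0 q [ 0.05  0.18  1.83  0.    1.12 -0.51] ztool [-1.e-04  0.e+00 -1.e+00]
15 16294 [100.5 201.4 221.4]
35 2040 [76.8 79.6 97.3]
60 2106 [67.3 69.8 86.9]
90 1977 [56.4 59.3 76.7]
120 1743 [47.  63.3 66.1]
```

It pivoted as planned: the tray slopes 20° with the far corner back on the stack and the fin corner about 60 mm up. I tighten and lift clear.

Request:
{"name": "servo_tool", "arguments": {"motion": [[[0,0,0,0,0.77],[0,0,0,0,0.78],[0,0,0,0,0.8],[0,0,0,0,0.82],[0,0,0,0,0.82]]]}}

```text
time_s: 9.95
eef_pos: [0.5011, 0.1433, 0.1511]
eef_rot: [0.0, 0.484, 0.875, 0.0]
wrist_force: [-0.2, 0.1, -0.6]
opening: 0.106
grasp_force: 46.9
```

Request:
{"name": "servo_tool", "arguments": {"motion": [[[0.1,0,-0.3,0,0.82],[0.2,0,-0.6,0,0.82],[0.2,0,-1,0,0.82],[0.2,0,-1.5,0,0.82],[0.2,0,-2,0,0.82]]]}}

```text
time_s: 10.45
eef_pos: [0.5001, 0.145, 0.1717]
eef_rot: [0.0, 0.484, 0.875, 0.0]
wrist_force: [-0.6, -0.5, -1.5]
opening: 0.106
grasp_force: 46.8
```

Request:
{"name": "servo_tool", "arguments": {"motion": [[[0,0,-1,0,0.85],[0,0,-2,0,0.85],[0,0,-3.5,0,0.85],[0,0,-5,0,0.85],[0,0,-6,0,0.85]]]}}

```text
time_s: 10.95
eef_pos: [0.5006, 0.145, 0.2331]
eef_rot: [0.001, 0.484, 0.875, 0.001]
wrist_force: [0.1, 0.5, -1.0]
opening: 0.097
grasp_force: 60.0
```

```bash
python3 -c "
from tray import *
tray()
c=cam('side');cv2.imwrite('pics/s3.png',cv2.resize(c['pixels'][100:260,120:320,::-1],(800,640))[:600])"
```

```text
t 10.95 pos [0.5006 0.145  0.2331] yaw 32.08 F [ 0.1  0.5 -1. ] open 0.097 grip 60.0 
shift [-2.17 -0.41 14.91] twist 0.0 q [ 0.05  0.08  1.77 -0.    1.29 -0.51] ztool [ 2.2e-03  1.0e-04 -1.0e+00]
15 16513 [182.7 283.4 303.4]
35 2012 [158.5 161.2 179.2]
60 2112 [149.1 151.5 168.6]
90 1967 [137.9 141.1 158.6]
120 1735 [128.7 144.8 147.6]
```

View pics/s3.png

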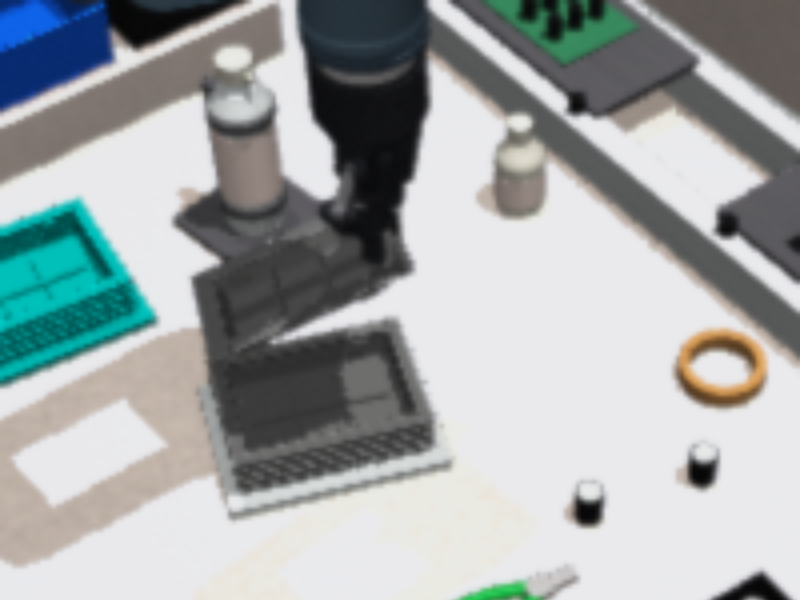

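The tray is free at (300,290) in the crop, the stack is untouched, and the tray slopes about 20° down toward its far corner. The tool cannot tilt, so I will level the tray by setting it gently flat on the light pad, letting it pivot in a light grip, and then raise it.

```bash
python3 -c "
from h import *
go(.5755,-.394,.215,53.7)"
```

```text
t 11.05 pos [0.5012 0.1451 0.2333] yaw 32.08 F [ 0.7 -0.8 -0.6] open 0.098 grip 60.1 
shift [-49.62 -22.34   1.85] twist -21.6 q [ 0.05  0.08  1.77  0.    1.29 -0.51] ztool [ 3.9e-03  2.0e-04 -1.0e+00]
```

Request:
{"name": "servo_tool", "arguments": {"motion": [[[-1.8,-0.8,0,0,0.85],[-4.6,-2.1,0,0,0.85],[-8.2,-3.7,0,0,0.85],[-11.9,-5.3,0,0,0.85],[-15.5,-7,0,0,0.85]]]}}

```text
time_s: 11.55
eef_pos: [0.5228, -0.0249, 0.2305]
eef_rot: [-0.0, 0.484, 0.875, -0.0]
wrist_force: [-0.2, 0.2, -1.8]
opening: 0.099
grasp_force: 60.0
```

Request:
{"name": "servo_tool", "arguments": {"motion": [[[-3.6,-1.6,0,0,0.85],[-7.3,-3.3,0,0,0.85],[-10.9,-4.9,0,0,0.85],[-14.6,-6.6,0,0,0.85],[-18.2,-8.2,0,0,0.85]]]}}

```text
time_s: 12.05
eef_pos: [0.5499, -0.2229, 0.2303]
eef_rot: [-0.001, 0.484, 0.875, 0.0]
wrist_force: [1.0, 0.0, -0.9]
opening: 0.095
grasp_force: 60.0
```

Request:
{"name": "servo_tool", "arguments": {"motion": [[[-3.6,-1.6,0,-3,0.85],[-7.3,-3.3,0.5,-8,0.85],[-10.9,-4.9,1,-13,0.85],[-13.7,-6.2,1.5,-18,0.85],[-15.5,-7,1.8,-21.6,0.85]]]}}

```text
time_s: 12.55
eef_pos: [0.5724, -0.3921, 0.2113]
eef_rot: [-0.001, 0.311, 0.95, 0.0]
wrist_force: [0.1, 0.2, -0.4]
opening: 0.096
grasp_force: 60.0
```

```bash
python3 -c "
from tray import *
go(.5755,-.394,.13,53.7)
tray()"
```

```text
t 12.55 pos [ 0.5724 -0.3921  0.2113] yaw 53.76 F [ 0.1  0.2 -0.4] open 0.096 grip 60.0 
shift [-0.37  0.03  8.13] twist 0.1 q [-0.77  0.48  1.32 -0.    1.35 -1.71] ztool [-0.0014  0.001  -1.    ]
t 12.55 pos [ 0.5724 -0.3921  0.2113] yaw 53.76 F [ 0.1  0.2 -0.4] open 0.096 grip 60.0 
shift [35.63 37.92 12.79] twist 21.7 q [-0.77  0.48  1.32 -0.    1.35 -1.71] ztool [-0.0014  0.001  -1.    ]
15 17703 [161.9 260.4 281.1]
35 2052 [136.8 139.4 157.4]
60 2089 [127.4 129.9 146.8]
90 1929 [116.4 119.4 136.7]
120 1734 [107.  123.3 126. ]
```

Request:
{"name": "servo_tool", "arguments": {"motion": [[[-0.2,0,2,0,0.85],[-0.4,0,4.5,0,0.82],[-0.4,0,6.5,0,0.8],[-0.4,0,7.8,0,0.79],[-0.4,0,8.4,0,0.785]]]}}

```text
time_s: 13.1
eef_pos: [0.5756, -0.3912, 0.1269]
eef_rot: [-0.001, 0.312, 0.95, 0.001]
wrist_force: [-0.7, -0.3, -0.3]
opening: 0.11
grasp_force: 25.5
```

Request:
{"name": "servo_tool", "arguments": {"motion": [[[-0.1,0,0.3,0,0.785],[-0.3,0,0.6,0,0.785],[-0.5,0,0.9,0,0.785],[-0.6,0,1.2,0,0.785],[-0.8,0,1.5,0,0.785]]]}}

```text
time_s: 13.6
eef_pos: [0.5836, -0.3976, 0.1153]
eef_rot: [0.001, 0.312, 0.95, -0.0]
wrist_force: [1.0, -0.7, 2.7]
opening: 0.108
grasp_force: 26.0
```

```bash
python3 -c "
from tray import *
tray()"
```

```text
t 13.6 pos [ 0.5836 -0.3976  0.1153] yaw 53.68 F [ 1.  -0.7  2.7] open 0.108 grip 26.0 
shift [36.94 37.64  3.03] twist 21.6 q [-0.77  0.6   1.34  0.    1.2  -1.7 ] ztool [ 0.0017 -0.0016 -1.    ]
15 17645 [ 67.2 164.4 185.1]
35 2093 [42.5 45.1 63. ]
60 2050 [34.  36.2 53.7]
90 2097 [23.7 26.5 43.8]
120 1452 [22.7 31.9 34.2]
```

Request:
{"name": "servo_tool", "arguments": {"motion": [[[-0.2,0,0.3,0,0.785],[-0.3,0,0.6,0,0.785],[-0.4,0,0.9,0,0.785],[-0.5,0,1.2,0,0.785],[-0.6,0,1.5,0,0.785]]]}}

```text
time_s: 14.15
eef_pos: [0.5877, -0.4005, 0.0988]
eef_rot: [-0.0, 0.312, 0.95, -0.0]
wrist_force: [1.0, -1.0, 1.4]
opening: 0.11
grasp_force: 25.9
```

Request:
{"name": "servo_tool", "arguments": {"motion": [[[-0.1,0,0.3,0,0.785],[-0.2,0,0.6,0,0.785],[-0.3,0,0.9,0,0.785],[-0.4,0,1.2,0,0.785],[-0.5,0,1.5,0,0.785]]]}}

```text
time_s: 14.65
eef_pos: [0.5918, -0.4034, 0.0838]
eef_rot: [-0.0, 0.312, 0.95, 0.0]
wrist_force: [1.9, -1.0, 1.6]
opening: 0.108
grasp_force: 25.9
```

```bash
python3 -c "
from tray import *
tray()"
```

```text
t 14.65 pos [ 0.5918 -0.4034  0.0838] yaw 53.68 F [ 1.9 -1.   1.6] open 0.108 grip 25.9 
shift [ 3.794e+01  3.763e+01 -1.000e-02] twist 21.6 q [-0.76  0.66  1.32  0.    1.16 -1.7 ] ztool [-1.e-04  2.e-04 -1.e+00]
15 17540 [ 42.5 133.  153.6]
35 2225 [23.  32.  41.6]
60 2356 [20.4 21.7 38.8]
90 843 [21. 31. 36.]
120 1515 [21.3 31.1 33.3]
```

Request:
{"name": "servo_tool", "arguments": {"motion": [[[-0.1,0,0.3,0,0.785],[-0.15,0,0.6,0,0.785],[-0.2,0,0.9,0,0.785],[-0.25,0,1.1,0,0.785],[-0.25,0,1.3,0,0.785]]]}}

```text
time_s: 15.2
eef_pos: [0.5938, -0.405, 0.0709]
eef_rot: [0.0, 0.312, 0.95, -0.0]
wrist_force: [2.3, -1.3, 2.0]
opening: 0.108
grasp_force: 25.9
```

Request:
{"name": "servo_tool", "arguments": {"motion": [[[0,0,0.1,0,0.785],[0,0,0.15,0,0.785],[0,0,0.15,0,0.785]]]}}

```text
time_s: 15.5
eef_pos: [0.5937, -0.4049, 0.0697]
eef_rot: [-0.0, 0.312, 0.95, 0.0]
wrist_force: [1.1, -1.3, 2.5]
opening: 0.107
grasp_force: 25.9
```

```bash
cat >> tray.py <<'E'
def plane():
    "fit the visible flange top: keep points within 2 mm of robust plane"
    c,T,W=wrist(); o=ctrl.get_obs()
    m=(c["depth"]>0)&(T[...,0]>.022)&(T[...,0]<.2)&(T[...,2]>.02)&(T[...,2]<.052+.03)
    P=W[m]; best=P[:,2]>np.percentile(P[:,2],60)
    for i in range(12):
        A=np.c_[P[:,:2],np.ones(len(P))]; k=np.linalg.lstsq(A[best],P[best][:,2],rcond=None)[0]
        r=P[:,2]-A@k; best=(r>-.003)&(r<.003) if i>3 else (r>-.004)
    Q=P[best]; n=np.array([-k[0],-k[1],1]);
    print("plane tilt deg",np.degrees(k[:2]),"n",best.sum(),"ztop",np.median(Q[:,2]),"rms",r[best].std(),cv2.minAreaRect((Q[:,:2]*1000).astype(np.float32)))
    return Q
E
python3 -c "
from tray import *
tray(); plane()"
```

```text
t 15.5 pos [ 0.5937 -0.4049  0.0697] yaw 53.68 F [ 1.1 -1.3  2.5] open 0.107 grip 25.9 
shift [38.18 37.64 -1.43] twist 21.6 q [-0.76  0.68  1.32 -0.    1.15 -1.7 ] ztool [-1.e-04  0.e+00 -1.e+00]
15 17293 [ 30.7 119.5 139.6]
35 1283 [22.5 30.1 31.4]
60 824 [22.2 29.9 31.3]
90 758 [21.3 26.7 31.2]
120 741 [20.9 28.2 31.2]
plane tilt deg [ 0.08112726 -0.15991976] n 18656 ztop 0.030245519846612234 rms 0.0009351819356553148 ((547.9788208007812, -347.1278076171875), (216.55104064941406, 98.06387329101562), 53.67151641845703)
```

Level to within about 0.2°. I tighten and lift.

Request:
{"name": "servo_tool", "arguments": {"motion": [[[0,0,0,0,0.8],[0,0,0,0,0.82],[0,0,0,0,0.85],[0,0,0,0,0.9],[0,0,0,0,1]]]}}

```text
time_s: 16.1
eef_pos: [0.5937, -0.4049, 0.0697]
eef_rot: [-0.0, 0.312, 0.95, -0.0]
wrist_force: [-0.1, -0.4, 3.9]
opening: 0.098
grasp_force: 59.5
```

Request:
{"name": "servo_tool", "arguments": {"motion": [[[0,0,-0.3,0,1],[0,0,-1,0,1],[0,0,-2,0,1],[0,0,-3.5,0,1],[0,0,-5,0,1]]]}}

```text
time_s: 16.6
eef_pos: [0.5939, -0.405, 0.1212]
eef_rot: [0.0, 0.312, 0.95, -0.0]
wrist_force: [-0.2, 0.5, -0.8]
opening: 0.093
grasp_force: 59.0
```

Request:
{"name": "servo_tool", "arguments": {"motion": [[[0,0,-1.5,0,1],[0,0,-2.7,0,1],[0,0,-3.5,0,1],[0,0,-3.5,0,1],[0,0,-3.5,0,1]]]}}

```text
time_s: 17.1
eef_pos: [0.5936, -0.4048, 0.1544]
eef_rot: [-0.0, 0.312, 0.95, 0.0]
wrist_force: [-0.1, 0.2, -1.3]
opening: 0.094
grasp_force: 59.0
```

Run:
```python
from tray import *
tray('pics/w2.png'); plane()
import pickle
for n in("top","side"):
    c=cam(n); pickle.dump(c,open(n+"2.pkl","wb")); W=pts(c)
    m=(abs(W[...,2]-.117)<.008)&(np.hypot(W[...,0]-.528,W[...,1]+.36)<.11)
    P=W[m];k=np.linalg.lstsq(np.c_[P[:,:2],np.ones(len(P))],P[:,2],rcond=None)[0]
    print(n,m.sum(),np.degrees(k[:2]),np.median(P[:,2]),cv2.minAreaRect((P[:,:2]*1000).astype(np.float32)))
cv2.imwrite("pics/s4.png",cv2.resize(c["pixels"][:,:,::-1],(800,600)))
```

```text
t 17.1 pos [ 0.5936 -0.4048  0.1544] yaw 53.68 F [-0.1  0.2 -1.3] open 0.094 grip 59.0 
shift [38.16 37.63  7.05] twist 21.6 q [-0.76  0.58  1.28 -0.    1.28 -1.7 ] ztool [-3.e-04  2.e-04 -1.e+00]
15 17435 [114.9 204.1 224.3]
35 2240 [ 96.9 109.3 115.3]
60 2590 [ 96.3  97.7 114.7]
90 3099 [ 95.9  97.2 113.7]
120 2845 [ 95.5  97.1 113.6]
plane tilt deg [ 0.57043592 -0.47163138] n 18302 ztop 0.11343405480385163 rms 0.0009147857793470423 ((526.7002563476562, -356.408203125), (150.6581268310547, 110.42974090576172), 0.10697471350431442)
top 207 [1.71118092 1.05577727] 0.11365993146882479 ((573.7734375, -319.19903564453125), (53.912933349609375, 89.8269271850586), 43.11262130737305)
side 1320 [ 0.33746155 -0.52141259] 0.11396513839889158 ((525.4683837890625, -355.2248840332031), (110.7584228515625, 153.238037109375), 89.88377380371094)
```

View pics/s4.png

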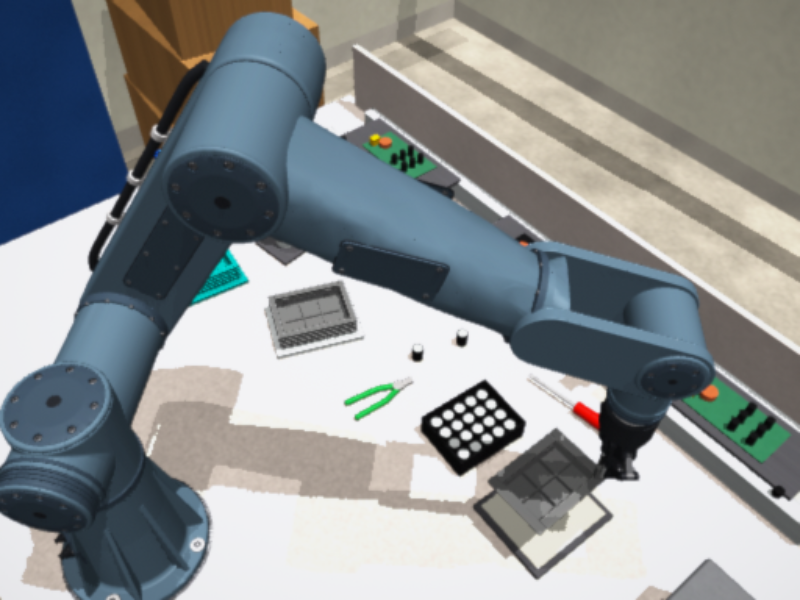

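The side view shows the tray at (548,480), level and held by its fin (tilt under 1°) above the pad at (543,513), with the rest of the bench undisturbed. I make a small centring correction.

Request:
{"name": "servo_tool", "arguments": {"motion": [[[-0.2,-0.1,-0.2,0,1],[-0.3,-0.2,-0.4,0,1],[-0.3,-0.2,-0.4,0,1],[-0.3,-0.2,-0.4,0,1],[-0.3,-0.2,-0.4,0,1]]]}}

```text
time_s: 17.8
eef_pos: [0.595, -0.4082, 0.1586]
eef_rot: [-0.0, 0.312, 0.95, 0.0]
wrist_force: [0.1, -0.4, -0.5]
opening: 0.097
grasp_force: 59.0
```

Request:
{"name": "servo_tool", "arguments": {"motion": [[[0,0,0,0,1],[0,0,0,0,1],[0,0,0,0,1],[0,0,0,0,1],[0,0,0,0,1]]]}}

```text
time_s: 18.3
eef_pos: [0.595, -0.4083, 0.1586]
eef_rot: [0.0, 0.312, 0.95, -0.0]
wrist_force: [0.9, -0.2, -1.1]
opening: 0.096
grasp_force: 59.0
```

Run:
```python
from tray import *
plane(); plane()
go(0,0,0)
ctrl.hand_in()
```

```text
plane tilt deg [ 0.62083843 -0.51149501] n 18317 ztop 0.11812651531282672 rms 0.0009178057669448644 ((528.2460327148438, -360.30828857421875), (110.46154022216797, 150.05453491210938), 89.7886734008789)
plane tilt deg [ 0.62691947 -0.52330421] n 18314 ztop 0.11811190885652116 rms 0.0009194314014815715 ((528.3023681640625, -360.3221435546875), (110.5439224243164, 150.4892578125), 89.95271301269531)
t 18.4 pos [ 0.595  -0.4083  0.1586] yaw 53.68 F [ 0.5 -0.4 -1.1] open 0.097 grip 59.0 
shift [72.12 -2.35 15.86] twist 0 q [-0.77  0.59  1.27  0.    1.29 -1.7 ] ztool [ 0.  0. -1.]
the job is handed in; nothing more can be done
```

Handed in at 18.4 s: cap pressed and sprung back, tray peeled fin corner first and held still about 102 mm over the pad centre, under 1° tilt; the far corner came free early at about 9°, so I rested it back on the stack at about 20° before lifting off, then levelled the tray by setting it briefly on the light pad.

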